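# Cure the slides: tray under the lamp, key held at run

### The job

Slide the blue tray of microscope slides flat across the bench, without lifting or tipping it, until it lies wholly inside the yellow outline under the curing lamp. Then take the red key from the wooden key stand, work it all the way down into the lock on top of the grey control unit (its pins stick; twisting the key a little left and right under a light push works it past them), turn it a full quarter clockwise against the spring and keep holding it there: finish with the key still gripped and turned, because the lamp only burns while it is held. Leave the other keys and everything else on the bench where they are.

Things in the scene. Friction and masses are not known exactly. Their poses are not given: they have to be found in the camera images.
- slide_tray: Shallow blue plastic tray with four glass slides fixed in it; 84 mm (its x) by 116 mm (its y), rim 16 mm high, about 0.2 kg, loose on the bench. Origin: centre of its underside. To be pushed by its rim
- tray_corner_a (a point): bottom outer corner of the tray at its +x +y
- tray_corner_b (a point): bottom outer corner of the tray at its +x -y
- tray_corner_c (a point): bottom outer corner of the tray at its -x -y
- tray_corner_d (a point): bottom outer corner of the tray at its -x +y
- lamp_station: Fixed lamp and its dark field in a yellow outline, flush with the bench. Origin: centre of the field, on the bench. The field inside the line is 140 mm (x) by 170 mm (y). Lamp head (50 mm thick) slants over the +x side: none of it is nearer than 95 mm to the centre in x or lower than 125 mm; foot (18 mm high) and post stand 185 to 285 mm along +x. The -x and both y sides are free
- key_stand: Fixed wooden stand, a block 30 mm (x) by 126 mm (y) on a foot 44 mm wide, top face 34 mm above the bench (origin: under its centre). Three upright slots in a row along its y (at -42, 0, +42 mm) hold three keys in any order, bow up, shoulder on the top face. The keys' width lies along the row; their flat sides face the stand's +x and -x
- red_key: Loose key, red plastic bow, 40 g. Origin: on the blade's axis at the underside of its round steel shoulder (19 mm across, 3 mm thick); z runs up the key, x along its width. Bow: flat-sided block 30 mm wide (x), 10 mm thick (y), 35 mm high (3 to 38 mm above the origin): grip it across the thickness. The key is symmetric and fits the lock either way round
- red_key_tip (a point): End of the red key's blade, 28 mm below its origin. From the shoulder down: round neck 4 mm thick, 14 mm long; flat blade 14 mm wide (x), 4.6 mm thick (y), 10 mm long; reduced tip 12.4 by 1.6 mm, 4 mm long
- blue_key: the same key with a blue bow: leave it in its slot
- yellow_key: the same key with a yellow bow: leave it in its slot
- lock_face (a point): Centre of the key slot in the lock's level steel face, 78 mm above the bench, in a black 40 mm square bezel of the same height. x: along the slot, 16 mm long; y: across it, 8.4 mm wide; z up. The key goes in from straight above, its width along this x, until its shoulder lies on the face. It can turn only when the shoulder is within 2 mm of the face, and is trapped while turned
- lock_pins (a point): Point on the slot's axis 6 mm below the face. Two pairs of pins, 4 and 9 mm deep, stand 3.2 mm into the slot from its long walls. They have no spring: they stick (6 N) and stay where pushed. A straight key jams on them with its shoulder 22 to 14 mm up and needs 15 to 25 N; under a 5 to 9 N push, twisting it about 0.27 rad each way a few times (the walls allow 0.28) drives them back
- lock_cylinder (a joint): Turn of the lock's cylinder, rad: 0 at rest, grows clockwise seen from above, stop at 1.62. Spring-return: 0.03 N m at 0, 0.13 N m at the stop; it turns back as soon as the key is let go. The key has play in it: it must turn about 0.1 to 0.15 rad further than the cylinder
- control_unit: Fixed grey control unit, 150 mm (x) by 170 mm (y), top 75 mm above the bench. Origin: centre of its underside. The lock's axis lies at x = -25, y = +25 mm in its frame. Other fittings on its top, 45 mm or more from the lock: two signal lamps (11 mm high) and a knob (15 mm high)
- forceps: steel forceps lying on the bench, 122 mm long along their x, 9 mm high; origin in the middle of the underside; leave alone
- mountant_bottle: small amber bottle, 42 mm across, 88 mm high; origin under its centre; leave alone
- staining_jar: square glass staining jar with white lid, 66 mm square, 88 mm high; origin under its centre; leave alone
- cassettes: stack of three tissue cassettes, blue and white, about 52 x 28 x 21 mm; origin under its centre; leave alone
- slide_rack: black slide staining rack with two upright arms, 50 mm (x) by 100 mm (y), 100 mm high; origin under its centre; leave alone

How it is judged (in metres and radians):
On the way, in this order (a step that is already met when the one before it is completed fails the run):
1. the tray lies wholly inside the yellow outline (x of tray_corner_a in the frame of lamp_station between -0.073 and 0.073 m and y of tray_corner_a in the frame of lamp_station between -0.088 and 0.088 m and x of tray_corner_b in the frame of lamp_station between -0.073 and 0.073 m and y of tray_corner_b in the frame of lamp_station between -0.088 and 0.088 m and x of tray_corner_c in the frame of lamp_station between -0.073 and 0.073 m and y of tray_corner_c in the frame of lamp_station between -0.088 and 0.088 m and x of tray_corner_d in the frame of lamp_station between -0.073 and 0.073 m and y of tray_corner_d in the frame of lamp_station between -0.088 and 0.088 m and height (world z) of slide_tray below 0.004 m and linear speed of slide_tray below 0.02 m/s), for 0.2 s.
2. the red key is fully home in the lock, not yet turned (horizontal distance between red_key and lock_face below 0.004 m and z of red_key in the frame of lock_face below 0.003 m and angle between red_key's own z axis and vertical below 0.12 rad and value of joint lock_cylinder below 0.5 rad), for 0.1 s.
3. the cylinder is turned a quarter (horizontal distance between red_key and lock_face below 0.004 m and z of red_key in the frame of lock_face below 0.003 m and angle between red_key's own z axis and vertical below 0.12 rad and value of joint lock_cylinder above 1.35 rad), for 0.2 s.
At the end, for the whole second after the job is handed in: All four corners of the tray are within the yellow outline (3 mm grace) and it lies flat; the red key's shoulder is within 3 mm of the lock's face, within 4 mm of its axis, and upright; the cylinder is held steady at 1.35 rad or more; and the gripper is still holding the key (more than 1 N) (all of step 3 and x of tray_corner_a in the frame of lamp_station between -0.073 and 0.073 m and y of tray_corner_a in the frame of lamp_station between -0.088 and 0.088 m and x of tray_corner_b in the frame of lamp_station between -0.073 and 0.073 m and y of tray_corner_b in the frame of lamp_station between -0.088 and 0.088 m and x of tray_corner_c in the frame of lamp_station between -0.073 and 0.073 m and y of tray_corner_c in the frame of lamp_station between -0.088 and 0.088 m and x of tray_corner_d in the frame of lamp_station between -0.073 and 0.073 m and y of tray_corner_d in the frame of lamp_station between -0.088 and 0.088 m and height (world z) of slide_tray below 0.004 m and contact force between the fingers and red_key above 1 N and velocity of joint lock_cylinder between -0.2 and 0.2 rad/s); the arm keeps its last pose, push and grip.
It fails at once if the tray is lifted or tipped (height (world z) of slide_tray above 0.012 m or angle between slide_tray's own z axis and vertical above 0.2 rad).
It fails at once if the blue or the yellow key is taken out or disturbed (distance of any of blue_key, yellow_key from where it was at the start of the episode above 0.02 m).
It fails at once if a bystander (forceps, bottle, jar, cassettes or slide rack) is pushed more than 20 mm (distance of any of forceps, mountant_bottle, staining_jar, cassettes, slide_rack from where it was at the start of the episode above 0.02 m).
It also fails if it takes over 72 s, if anything falls off the work surface, if the arm or the gripper's body presses on something with over 40 N, if the wrist force passes 120 N, or if a joint passes its speed limit or range.

### The arm

A 6-joint arm with a two-finger parallel gripper is mounted at the origin on the work surface. World frame = base frame: x ahead of the robot, y to its left, z up, the work surface at z = 0. Lengths are in mm, angles in rad, forces in N, time in s.
With the tool pointing down it reaches from about 325 to 875 mm from the base axis. Payload 4.4 kg.
Tool frame: the origin (TCP) lies on the centre line of the jaws, within the pads' length; the fingertips stand ahead of it and the grasp point (between the pads) lies 6 mm ahead of it (ctrl.tcp_to_tips is the z of the fingertips in the tool frame, in mm); z points along the fingers, y is the line along which they close (so a half turn about z gives the same grasp; the last joint's range is limited). The gripper opens to 85 mm and grips with 20 to 120 N. Pads are 22 mm wide; open, the fingers measure 114 mm over their backs; the gripper's body (76 mm by 85 mm) begins 54 mm behind the grasp point. The pads swing forward as they close: fully open they stand 13 mm farther back than shut.
Start: joints at [1.04, 0.207, 1.542, -0, 1.393, -0.15], TCP at [213.716, 533.81, 256.282] pointing down, gripper open.
Joint ranges: [-2.73, 2.73], [-0.86, 2.22], [0.23, 2.46], [-1.11, 4.25], [0.08, 2.63], [-2.82, 2.82]. Speed limits (rad/s): [2.79, 2.79, 3.14, 3.14, 3.14, 3.14].

### API

Orientations are given as a 3x3 rotation matrix whose columns are the frame's x, y, z axes.
In Python, from plant import ctrl, sensors, optics gives the robot as it stands. Calls block until the motion is done:
- ctrl.move_ptp(position, orientation): joint-space move of the TCP to a pose.
- ctrl.move_l(position, rot=None, vel=150, threshold=None): straight line of the TCP; rot=None keeps the orientation; vel is the mean speed in mm/s. With threshold (N) it stops when the force on the tool has changed by that much, and returns True; else False.
- ctrl.set_joints(angles): joint-space move.
- ctrl.gripper_to(opening, force=None): finger opening in mm; force is the grip in N (None keeps the last); returns when the fingers have stopped.
- ctrl.hold(seconds).
- ctrl.solve_ik(position, orientation): joint angles nearest the present ones, or None.
- sensors.read_state(): the state.
- optics.grab_frame(name): name is "scene" or "top" or "wrist"; returns (picture, depth): 480x640x3 uint8, red, green, blue; 480x640 float32, mm along the optical axis (not along the pixel's ray), 0 where there is no reading.
- optics.camera_params(name): a dict with "mtx" (3x3 intrinsics, pixels), "R" (3x3) and "t" (3): a world point X has camera coordinates R X + t; the wrist camera has in their place "T_tool_cam" (4x4, takes a point from camera to tool coordinates, whose origin is the TCP and whose axes are the flange's). Camera axes: x right, y down, z forward; pixel columns grow to the right and rows downward; lengths in mm; the calibration is good to about 2 mm. A picture is of the moment at which its call begins: read the wrist's pose just before it. camera_params takes no time and is no camera call.
A pose or a line that the arm cannot do raises ctrl.MotionError and nothing moves.
- ctrl.finish_job(): hands the job in; it is judged then, once.
The state is a dict: "t": time; "q": joint angles; "qvel": joint speeds; "tau": joint torques, N m; "eef_pos": TCP position; "eef_rot": TCP orientation; "force": force on the tool from outside, world axes, zero at the start; "wrist_torque": the same for the moment, N m; "grip_width": finger opening in mm; "grasp_force": force on a finger pad.
Only numpy, scipy, OpenCV 4.12 (cv2) and the standard library are available. Lean on these libraries where they do the work, as an engineer would, in place of code of your own. Each camera call takes 0.05 s, during which the arm holds its last target. There are 200 camera calls.

## Working session

There is one attempt and no reset: what is moved stays moved. The work goes in short steps, each a Python script; the robot and the scene stay as the last script left them, time stands still between calls to the robot, and variables do not carry over. Pictures are saved under pics/ and viewed, at most 10 in all, crops included, and the job is handed in when it is done.

```bash
ls; mkdir -p pics
python3 - <<'E'
from plant import ctrl,sensors,optics
import cv2,numpy as np
for n in("scene","top"):
    p,d=optics.grab_frame(n); cv2.imwrite(f"pics/{n}0.png",p[:,:,::-1]); np.savez(f"pics/{n}0.npz",p=p,d=d)
    c=optics.camera_params(n); print(n,c["mtx"].tolist(),c["R"].round(4).tolist(),c["t"])
print(optics.camera_params("wrist"),ctrl.tcp_to_tips,sensors.read_state())
E
```

```text
pics
scene [[469.47167086073637, 0.0, 314.0296257720549], [0.0, 469.47167086073637, 238.78708766174978], [0.0, 0.0, 1.0]] [[0.3925, 0.9195, 0.0194], [0.6574, -0.2657, -0.7052], [-0.6433, 0.2896, -0.7088]] [-247.93247407 -270.43210154 1410.29483703]
top [[507.82930808356804, 0.0, 311.0480380933455], [0.0, 507.82930808356804, 235.53706011831326], [0.0, 0.0, 1.0]] [[-0.0143, -0.9996, 0.0227], [-0.9941, 0.0117, -0.1081], [0.1078, -0.0241, -0.9939]] [  37.33544696  539.17394562 1152.87346373]
{'mtx': array([[425.64593573,   0.        , 318.56216204],
       [  0.        , 425.64593573, 235.38101362],
       [  0.        ,   0.        ,   1.        ]]), 'T_tool_cam': array([[-4.19523270e-04, -9.56561678e-01, -2.91529724e-01,
         7.41877801e+01],
       [ 9.99999584e-01, -1.65206977e-04, -8.96966623e-04,
        -7.71296211e-01],
       [ 8.09841154e-04, -2.91529979e-01,  9.56561350e-01,
        -1.17278951e+02],
       [ 0.00000000e+00,  0.00000000e+00,  0.00000000e+00,
         1.00000000e+00]])} 25.0 {'t': 0.1, 'q': array([ 1.03952710e+00,  2.07360664e-01,  1.54284408e+00, -2.22121112e-05,
        1.39351195e+00, -1.50512449e-01]), 'qvel': array([-2.08197519e-03, -1.69356367e-03, -2.54117050e-03,  1.82964286e-05,
        2.30648123e-04,  2.83674567e-04]), 'tau': array([ 3.24954817e-04, -3.84094906e+01, -2.92549127e+01, -4.70034524e-05,
        4.84069227e-03, -1.90279809e-05]), 'eef_pos': array([213.37335064, 533.24451499, 255.21149103]), 'eef_rot': array([[-9.28384974e-01,  3.71618382e-01, -1.05724801e-03],
       [ 3.71619767e-01,  9.28383194e-01, -1.84234955e-03],
       [ 2.96880323e-04, -2.10330389e-03, -9.99997744e-01]]), 'force': array([-0.11656682,  0.76156888, -0.78486295]), 'wrist_torque': array([-0.03853588, -0.02439725, -0.01809078]), 'grasp_force': 0.0, 'grip_width': 85.11494634159244}
```

View pics/top0.png

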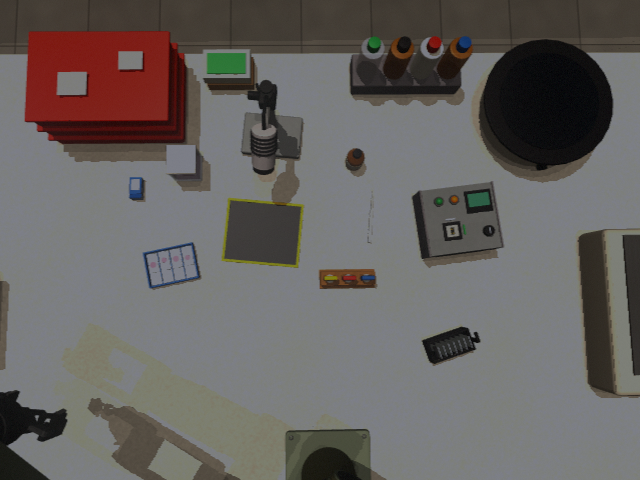

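View pics/scene0.png

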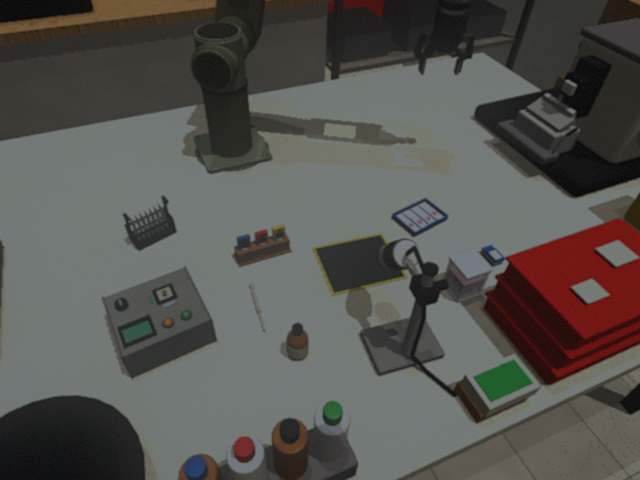

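The top view shows the tray at (172,265), the yellow field at (263,232), the key stand at (348,279) with red as the middle key, and the control unit at (458,220) with its lock at about (452,231). The scene view agrees with this.

```bash
cat > h.py <<'E'
from plant import ctrl,sensors,optics
import cv2,numpy as np
def cam(n,s=None):
    c=optics.camera_params(n)
    if n!="wrist": return c["mtx"],c["R"],np.array(c["t"])
    T=np.eye(4);T[:3,:3]=s["eef_rot"];T[:3,3]=s["eef_pos"]
    M=np.linalg.inv(T@c["T_tool_cam"]);return c["mtx"],M[:3,:3],M[:3,3]
def plane(uv,z,K,R,t):
    uv=np.atleast_2d(uv).astype(float)
    r=np.c_[uv,np.ones(len(uv))]@np.linalg.inv(K).T@R   # rows: R^T K^-1 p
    C=-R.T@t
    return C+r*((z-C[2])/r[:,2])[:,None]
def mask(p,lo,hi,roi=None):
    m=cv2.inRange(cv2.cvtColor(p,cv2.COLOR_RGB2HSV),np.array(lo),np.array(hi))
    if roi: 
        k=np.zeros_like(m);x0,x1,y0,y1=roi;k[y0:y1,x0:x1]=255;m&=k
    return m
def rect(m,z,c,hull=True):
    ys,xs=np.nonzero(m); P=plane(np.c_[xs,ys],z,*c)[:,:2].astype(np.float32)
    (cx,cy),(w,h),a=cv2.minAreaRect(P)
    return (round(cx,1),round(cy,1)),(round(w,1),round(h,1)),round(a,1),len(xs)
def down(a):  # tool down, tool y axis (closing) at world angle a
    y=np.array([np.cos(a),np.sin(a),0]);z=np.array([0,0,-1.]);return np.c_[np.cross(y,z),y,z]
E
python3 - <<'E'
from h import *
D=np.load("pics/top0.npz");p=D["p"];d=D["d"];c=cam("top")
print("C",-c[1].T@c[2])
print("tray",rect(mask(p,(100,90,30),(130,255,255),(135,210,235,295)),16,c))
print("yel",rect(mask(p,(24,120,60),(35,255,255),(210,315,190,275)),0,c))
print("wood",rect(mask(p,(5,90,30),(20,255,255),(310,385,262,295)),34,c))
for n,lo,hi in(("red",(0,150,60),(6,255,255)),("blue",(100,150,40),(125,255,255)),("yel",(22,150,60),(34,255,255))):
    print(n,rect(mask(p,lo,hi,(310,385,262,295)),72,c))
g=mask(p,(0,0,60),(180,60,255),(405,510,175,265))
# lock/slots via depth: unit top
K,R,t=c
v,u=np.mgrid[170:270,400:520];z=d[170:270,400:520].astype(float)
X=(np.c_[u.ravel()*z.ravel(),v.ravel()*z.ravel(),z.ravel()]@np.linalg.inv(K).T-t)@R
s=(X[:,2]>66)&(X[:,2]<84)
print("unit",cv2.minAreaRect(X[s,:2].astype(np.float32)),np.median(X[s,2]))
cv2.imwrite("pics/crop1.png",cv2.resize(p[170:300,300:520,::-1],None,fx=3.6,fy=3.6,interpolation=cv2.INTER_CUBIC))
s=X[:,2]>66
E
```

```text
C [ 412.28307203   58.83550506 1203.23761347]
tray ((476.9, 357.3), (85.0, 117.1), 11.6, 343)
yel ((552.3, 144.7), (181.3, 152.2), 84.1, 643)
wood ((439.7, -50.8), (43.4, 128.4), 0.4, 805)
red ((440.0, -51.8), (26.8, 6.7), 89.2, 52)
blue ((439.5, -93.1), (24.6, 6.7), 89.2, 47)
yel ((440.6, -9.5), (26.7, 6.7), 89.2, 51)
unit ((569.9288330078125, -308.9739990234375), (151.68222045898438, 174.2034454345703), 6.524491786956787) 76.06314349544415
```

View pics/crop1.png

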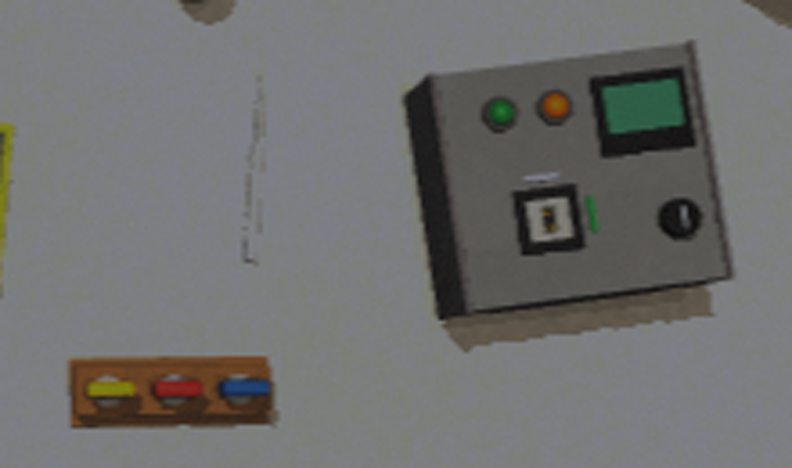

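The zoomed crop shows yellow, red and blue keys left to right, with red in the middle. The lock slot, at crop (549,219), runs along the unit's x. All sizes match the spec, so I'll make the first push along the tray's +x, then a second, arc-shaped push that also turns it into line.

Run:
```python
from h import *
th=np.radians(11.6);c0=np.array([477,357.]);X=np.array([np.cos(th),np.sin(th)])
a=th+np.pi/2;R=down(a)
P=lambda s,z:[*(c0+X*(s-53)),z]
ctrl.gripper_to(50)
ctrl.move_ptp(P(-25,110),R); ctrl.move_l(P(-25,29),vel=120)
print(sensors.read_state()["t"],sensors.read_state()["eef_pos"])
ctrl.move_l(P(66,29),vel=50)
s=sensors.read_state();print(s["t"],s["force"],s["eef_pos"])
ctrl.move_l(P(40,29),vel=100);ctrl.move_l(P(30,140),vel=200)
p,d=optics.grab_frame("top");cv2.imwrite("pics/top1.png",p[:,:,::-1])
print("tray",rect(mask(p,(100,90,30),(130,255,255),(135,210,195,295)),16,cam("top")),sensors.read_state()["t"])
```

```text
2.5333 [401.08345617 341.8837651   29.61197249]
4.5 [-1.65850881 -0.52575793 -0.09621345] [489.673503   359.66341053  29.11646968]
tray ((575.6, 378.5), (156.0, 118.4), 11.7, 311) 5.6667
```

View pics/top1.png

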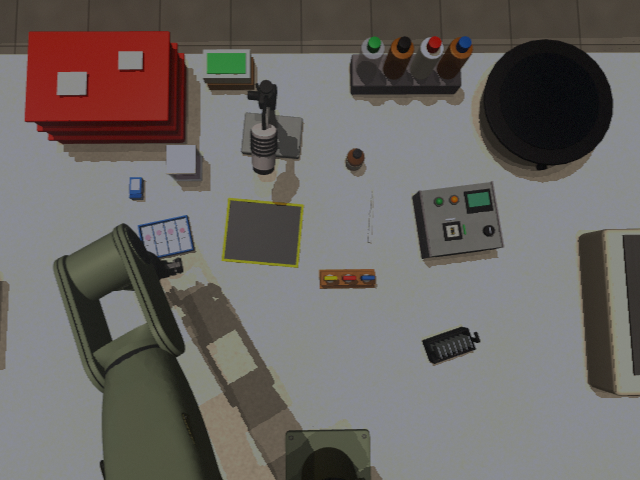

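The tray has moved up to about (165,237) with its angle kept. My search box also caught the cassette at (136,187), so I'll tighten it and then do the arc push.

Run:
```python
from h import *
p=cv2.imread("pics/top1.png")[:,:,::-1].copy();c=cam("top")
r=rect(mask(p,(100,90,30),(130,255,255),(130,210,206,270)),16,c);print(r)
(cx,cy),(w,h),ang,_=r
if not(w<90 and abs(h-117)<4): raise SystemExit
S=np.array([cx,cy]);th0=np.radians(ang);F=np.array([552.3,144.7]);th1=np.radians(-5.9)
Y=lambda t:np.array([-np.sin(t),np.cos(t)])
# arc: centre moves along -Y(th), th linear in travel; L so that it ends at F's y; small lateral error shared out
ts=np.linspace(th0,th1,9);mid=(ts[1:]+ts[:-1])/2
u=np.cumsum([-Y(t) for t in mid],0)/8;L=(F[1]-S[1])/u[-1][1]
C=np.vstack([S,S+L*u]);err=F-C[-1];print("L",L,"err",err)
C+=np.linspace(0,1,9)[:,None]*err*.6
T=lambda i,off=0,z=29:[*(C[i]+(58+11+off)*Y(ts[i])),z]
ctrl.gripper_to(50)
s=sensors.read_state()["eef_pos"];ctrl.move_l([s[0]-30,s[1]+40,140],vel=200)
ctrl.move_ptp(T(0,25,110),down(ts[0]));ctrl.move_l(T(0,25),vel=120);ctrl.move_l(T(0),vel=60)
for i in range(1,9): ctrl.move_l(T(i),down(ts[i]),vel=60)
s=sensors.read_state();print(s["t"],s["force"],s["eef_pos"])
ctrl.move_l(T(8,30),vel=100);ctrl.move_l(T(8,90,120),vel=200)
p,d=optics.grab_frame("top");cv2.imwrite("pics/top2.png",p[:,:,::-1])
print("tray",rect(mask(p,(100,90,30),(130,255,255),(205,320,190,275)),16,c),sensors.read_state()["t"])
```

```text
((541.1, 371.3), (85.4, 118.4), 11.7, 291)
L 227.77107597719552 err [-0.2790608  0.       ]
14.075 [ 0.36520703 -0.86377323  0.07833213] [559.47798526 212.81161855  28.97030401]
tray ((553.7, 142.1), (117.6, 85.3), 83.8, 349) 15.2667
```

View pics/top2.png

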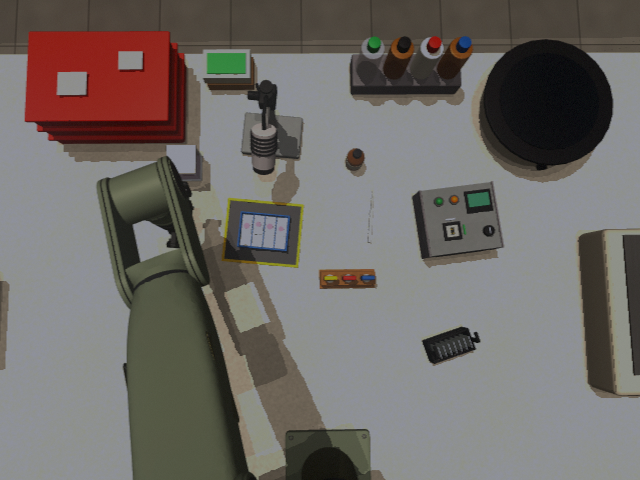

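The tray is inside: centre within 3 mm of the field centre and aligned (83.8° against 84.1°). Next I'll take close wrist views of the key and the lock from the same relative height and with the same tool-to-key orientation, so that calibration bias cancels.

Run:
```python
from h import *
ctrl.gripper_to(40)
def look(n,pos,a):
    ctrl.move_ptp(pos,down(a)); ctrl.hold(.3)
    s=sensors.read_state();p,d=optics.grab_frame("wrist")
    np.savez(f"pics/{n}.npz",p=p,d=d,eef_pos=s["eef_pos"],eef_rot=s["eef_rot"]);print(n,s["t"],s["eef_pos"]);return p
s=sensors.read_state()["eef_pos"];ctrl.move_l([s[0]-60,s[1],230],vel=250)
l=look("wl",[542.2,-287,78+120],np.radians(96.5))
k=look("wk",[440,-51.5,72+120],0.)
cv2.imwrite("pics/wkl.png",cv2.resize(np.hstack([k,l])[:,:,::-1],(800,300),interpolation=cv2.INTER_AREA))
```

```text
wl 18.8583 [ 542.42252832 -286.66739882  198.13265225]
wk 20.95 [440.11682494 -51.70574454 192.00307611]
```

View pics/wkl.png

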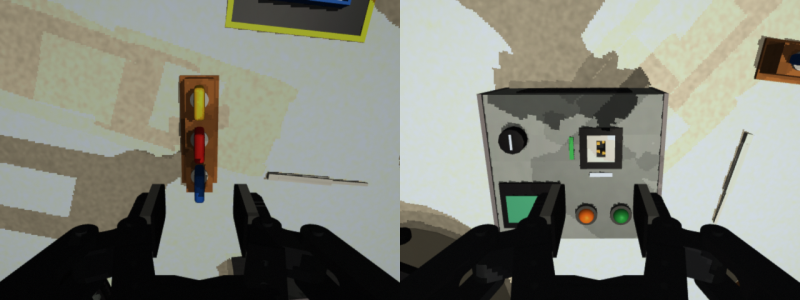

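The wrist views show the red key's top at about (320,230) and the lock at about (322,238) full-size, both near the centre line. The lock slot runs up and down the picture, with its brass pins visible.

Run:
```python
from h import *
def load(n):
    D=np.load(f"pics/{n}.npz");c=cam("wrist",D);K,R,t=c
    d=D["d"].astype(float);v,u=np.mgrid[:480,:640]
    X=((np.stack([u*d,v*d,d],-1)@np.linalg.inv(K).T)-t)@R
    return D["p"],X,c
p,X,c=load("wk")
for n,lo,hi in(("red",(0,120,40),(8,255,255)),("yel",(22,120,60),(34,255,255)),("blue",(100,120,30),(125,255,255))):
    m=mask(p,lo,hi,(270,350,120,340)); q=(m>0)&(X[...,2]>66)
    print(n,np.median(X[q][:,2]),rect(q,72,c))
m=mask(p,(5,90,30),(20,255,255),(270,360,110,320));q=(m>0)&(abs(X[...,2]-34)<5);print("wood",rect(q,34,c))
p,X,c=load("wl")
hsv=cv2.cvtColor(p,cv2.COLOR_RGB2HSV)
roi=np.zeros((480,640),bool);roi[190:285,285:365]=1
b=(hsv[...,2]<60)&roi
n,L,st,ce=cv2.connectedComponentsWithStats(b.astype(np.uint8))
for i in range(1,n):
    if st[i,4]>40: print("blk",st[i],rect(L==i,78,c))
i=1+np.argmax(st[1:,4]);x,y,w,h=st[i,:4]
f=np.zeros_like(b);f[y+8:y+h-8,x+8:x+w-8]=1
print("faceZ",np.median(X[f][:,2]))
s=f&(hsv[...,2]>130)&(hsv[...,1]<50);print("face",rect(s,78,c))
# slot = non-bright inside face hull
hp=cv2.convexHull(np.argwhere(s)[:,::-1].astype(np.int32));hm=cv2.fillConvexPoly(np.zeros((480,640),np.uint8),hp,1)
n,L,st,ce=cv2.connectedComponentsWithStats(((hm>0)&~s).astype(np.uint8),connectivity=4)
for i in range(1,n):
    if st[i,4]>30: print("slot",st[i],rect(L==i,78,c))
cv2.imwrite("pics/lock.png",cv2.resize(p[190:290,270:370,::-1],None,fx=5,fy=5,interpolation=cv2.INTER_NEAREST))
```

```text
red 71.36172021771675 ((440.0, -51.6), (9.7, 30.0), 1.1, 777)
yel 71.51766030998536 ((440.2, -10.3), (7.7, 27.1), 0.3, 649)
blue 71.43592699002592 ((439.8, -93.5), (9.2, 28.3), 0.3, 633)
wood ((439.8, -52.8), (30.0, 125.8), 0.1, 4949)
blk [ 286  190   70   80 2833] ((538.5, -286.0), (48.1, 39.9), 7.2, 2833)
blk [315 227  13  23 175] ((543.0, -285.4), (13.5, 7.0), 6.8, 175)
faceZ 77.56143829960459
face ((537.6, -286.4), (36.9, 30.1), 6.5, 1513)
slot [ 294  198   54   57 1119] ((534.8, -285.6), (33.7, 30.2), 11.1, 1119)
slot [314 225  15  26 374] ((542.7, -285.5), (15.3, 8.2), 6.9, 374)
```

View pics/lock.png

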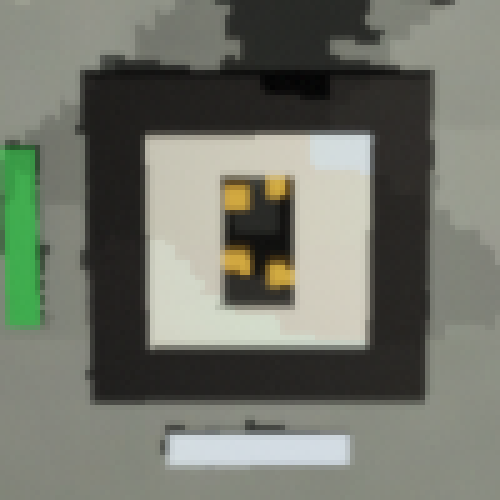

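The slot is at (542.7, -285.5) at 6.7°, size 15.3 x 8.2 against the given 16 x 8.4. The red key is at (440.0, -51.6), size 9.7 x 30. Now I'll grip the key and carry it above the lock.

Run:
```python
from h import *
def st(n):
    s=sensors.read_state();print(n,round(s["t"],2),s["eef_pos"].round(1),s["force"].round(2),s["wrist_torque"].round(3),round(s["grip_width"],1),round(s["grasp_force"],1),flush=True)
x,y=440.0,-51.6
ctrl.gripper_to(32)
ctrl.move_l([x,y,110],down(0),vel=200);ctrl.move_l([x,y,68],vel=80,threshold=8);st("at")
ctrl.gripper_to(0,force=60);st("grip")
ctrl.move_l([x,y,145],vel=100);st("up")
ctrl.move_ptp([542.7,-285.5,160],down(np.radians(96.7)));ctrl.hold(.3);st("lock")
s=sensors.read_state();p,d=optics.grab_frame("wrist")
np.savez("pics/wg.npz",p=p,d=d,eef_pos=s["eef_pos"],eef_rot=s["eef_rot"])
cv2.imwrite("pics/wg.png",cv2.resize(p[180:420,200:440,::-1],None,fx=2.4,fy=2.4))
```

```text
at 22.48 [440.5 -51.7  68.4] [-0.21  0.59  1.1 ] [-0.039 -0.022 -0.007] 32.0 0.0
grip 22.81 [440.8 -51.8  68.8] [-1.22 -0.09  4.36] [0.03  0.081 0.005] 8.8 58.9
up 23.73 [439.3 -51.4 144.3] [-0.36 -0.08 -0.77] [-0.013  0.013 -0.023] 9.1 58.7
lock 25.77 [ 542.8 -285.2  160.1] [ 0.03  0.08 -1.19] [0.013 0.018 0.013] 9.2 58.7
```

View pics/wg.png

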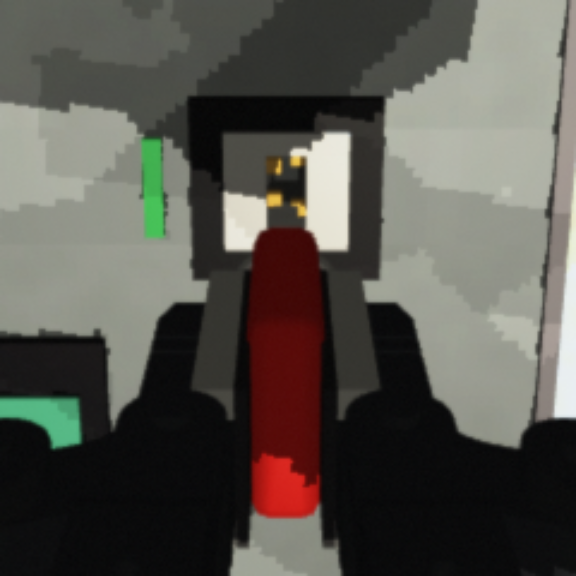

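The key is held upright between the pads, with the slot visible straight ahead of it (crop (286,190) against the bow centre at 285). I'll descend with a force stop.

```bash
cat >> h.py <<'E'
def st(n):
    s=sensors.read_state();print(n,round(s["t"],2),s["eef_pos"].round(1),s["force"].round(2),s["wrist_torque"].round(3),round(s["grip_width"],1),round(s["grasp_force"],1),flush=True)
    return s
E
python3 - <<'E'
from h import *
st("a")
ctrl.move_l([542.7,-285.5,142],vel=60);st("b")
r=ctrl.move_l([542.7,-285.5,118],vel=20,threshold=6);print(r);st("c");ctrl.hold(.2);st("d")
E
```

```text
a 25.82 [ 542.7 -285.3  160.1] [-0.39 -0.51 -0.69] [0.025 0.007 0.014] 9.1 58.7
b 26.27 [ 542.2 -285.2  141. ] [-0.49  0.26 -1.2 ] [-0.065 -0.045 -0.048] 9.3 58.7
True
c 26.88 [ 542.8 -285.5  133.8] [0.09 0.83 4.34] [ 0.078  0.1   -0.067] 8.8 59.4
d 27.07 [ 542.8 -285.5  133.8] [0.44 0.94 6.37] [-0.028  0.101  0.045] 9.2 59.6
```

The key stopped with its shoulder about 21 mm up, exactly where the pins should jam it. Now I'll twist it under a light, regulated push.

```bash
cat > tw.py <<'E'
from h import *
import sys
def twist(cycles,zc,goal=6.5,amp=.26,zend=113.3,tmax=12):
    x,y,a0=542.7,-285.5,np.radians(96.7);t0=sensors.read_state()["t"]
    for i in range(cycles):
        for sgn in(1,-1):
            F=np.mean([sensors.read_state()["force"][2]])
            zc-=np.clip((goal-F)*.25,-1,1.5)
            ctrl.move_l([x,y,zc],down(a0+sgn*amp),vel=20)
            s=st(f"{i}{sgn:+d} zc={zc:.2f}")
            if s["eef_pos"][2]<zend or s["t"]-t0>tmax: return zc
    return zc
if __name__=="__main__": print(twist(int(sys.argv[1]),float(sys.argv[2])))
E
python3 tw.py 3 133.8
```

```text
0+1 zc=133.77 27.48 [ 542.8 -285.5  134. ] [-0.68  0.86  3.81] [ 0.11   0.098 -0.033] 9.0 59.2
0-1 zc=133.10 28.15 [ 542.7 -285.5  133. ] [-0.88  0.44  2.78] [ 0.013  0.033 -0.073] 9.0 59.1
1+1 zc=132.16 28.82 [ 542.8 -285.6  132.1] [0.4  0.22 2.2 ] [-0.024 -0.082 -0.079] 9.3 59.1
1-1 zc=131.09 29.48 [ 542.3 -285.3  130.7] [-1.12 -0.11  0.4 ] [-0.026  0.069  0.067] 8.8 59.1
2+1 zc=129.59 30.15 [ 542.8 -285.6  129.5] [ 0.55 -1.12  1.4 ] [-0.092 -0.099 -0.072] 8.8 59.0
2-1 zc=128.31 30.82 [ 542.8 -285.4  129. ] [-1.92  0.34  5.24] [0.244 0.281 0.037] 8.7 59.6
128.31416930382952
```

It is working its way down, so I'll continue.

```bash
python3 tw.py 8 128.3
```

```text
0+1 zc=127.98 31.48 [ 542.7 -285.6  128.1] [-1.23 -0.47  4.04] [ 0.095  0.17  -0.03 ] 9.1 59.4
0-1 zc=127.37 32.15 [ 542.7 -285.3  127.1] [-0.37  0.69  2.38] [0.179 0.038 0.039] 8.9 59.2
1+1 zc=126.34 32.82 [ 542.6 -285.5  125.8] [ 0.68  0.52 -1.15] [-0.103 -0.178 -0.081] 8.9 58.8
1-1 zc=124.84 33.48 [ 542.6 -285.4  124.9] [-0.95  0.78  0.55] [ 0.128 -0.011  0.06 ] 9.1 59.0
2+1 zc=123.35 34.15 [ 542.6 -285.5  123.3] [0.26 0.61 0.7 ] [ 0.092  0.009 -0.035] 9.2 59.0
2-1 zc=121.90 34.82 [ 542.6 -285.3  121.9] [-0.87  1.31  2.08] [0.257 0.072 0.11 ] 8.8 59.1
3+1 zc=120.80 35.48 [ 542.5 -285.5  120.8] [-1.78  1.68  3.62] [ 0.245  0.379 -0.04 ] 9.3 59.1
3-1 zc=120.08 36.15 [ 542.7 -285.3  119.9] [-1.03  1.46  1.41] [0.313 0.112 0.1  ] 9.3 59.0
4+1 zc=118.81 36.82 [ 542.6 -285.4  118.9] [-2.04  2.66  2.8 ] [ 0.409  0.298 -0.183] 9.1 59.2
4-1 zc=117.88 37.48 [ 542.7 -285.3  117.8] [-0.64  2.04  1.96] [0.485 0.163 0.065] 9.1 59.2
5+1 zc=116.75 38.15 [ 542.5 -285.4  116.8] [-1.99  4.1   2.83] [ 0.563  0.422 -0.242] 9.1 59.3
5-1 zc=115.83 38.82 [ 542.7 -285.4  115.8] [-1.46  2.11  2.27] [0.642 0.275 0.014] 9.1 59.2
6+1 zc=114.77 39.48 [ 542.5 -285.4  114.7] [-1.76  4.45  4.05] [ 0.694  0.552 -0.272] 9.3 59.3
6-1 zc=114.16 40.15 [ 542.7 -285.4  114. ] [-1.48  2.58  2.22] [0.676 0.23  0.072] 9.2 59.2
7+1 zc=113.09 40.82 [ 542.5 -285.4  113.1] [-3.31  3.78  3.88] [ 0.822  0.571 -0.355] 8.9 59.4
113.0891677560337
```

Nearly home. I'll straighten the key, ease off the sideways load (it pushes the tool towards -x +y) and press down gently onto the shoulder.

Run:
```python
from h import *
R=down(np.radians(96.7))
ctrl.move_l([542.5,-285.1,113.1],R,vel=20);st("str")
ctrl.move_l([542.4,-284.8,113.1],R,vel=20);st("sh")
r=ctrl.move_l([542.4,-284.8,108],R,vel=10,threshold=8);print(r);ctrl.hold(.2);st("dn")
```

```text
str 41.23 [ 542.8 -285.7  112.9] [-0.24  0.36 -0.32] [ 0.175  0.037 -0.015] 9.0 58.7
sh 41.48 [ 542.7 -285.3  113.2] [-0.89  0.65  0.95] [0.036 0.051 0.031] 8.8 58.7
True
dn 41.96 [ 542.7 -285.2  112.8] [ 0.37 -0.77  5.21] [-0.054 -0.014 -0.009] 9.2 59.5
```

The shoulder landed at TCP z = 112.8, the predicted home height. Turning clockwise in steps while watching the torque.

Run:
```python
from h import *
a0=np.radians(96.7)
z=112.3
for k in (.2,.4,.7,1.0,1.3,1.5,1.62,1.68):
    ctrl.move_l([542.6,-285.1,z],down(a0-k),vel=20)
    s=st(k);R=s["eef_rot"];print("   turned",round(a0-np.arctan2(R[1,1],R[0,1]),3))
    if abs(s["wrist_torque"][2])>.6: break
ctrl.hold(.4);st("hold")
p,d=optics.grab_frame("scene");cv2.imwrite("pics/s3.png",cv2.resize(p[120:400,90:490,::-1],(800,560)))
p,d=optics.grab_frame("top");print("tray",rect(mask(p,(100,90,30),(130,255,255),(205,320,190,275)),16,cam("top")))
```

```text
0.2 42.31 [ 542.7 -285.2  112.8] [-0.57  0.03  5.85] [ 0.177  0.197 -0.026] 9.2 59.6
   turned 0.197
0.4 42.66 [ 542.7 -285.3  112.9] [-0.97  0.83  5.93] [ 0.147  0.184 -0.031] 9.0 59.6
   turned 0.397
0.7 43.11 [ 542.6 -285.4  112.8] [-1.46 -0.61  4.84] [ 0.03   0.278 -0.011] 8.7 59.6
   turned 0.697
1.0 43.56 [ 542.6 -285.5  112.8] [-1.72 -0.17  4.29] [0.022 0.302 0.001] 8.8 59.6
   turned 0.997
1.3 44.01 [ 542.5 -285.6  112.8] [-2.87 -0.28  5.67] [-0.086  0.35   0.08 ] 9.2 59.6
   turned 1.297
1.5 44.36 [ 542.4 -285.7  112.9] [-3.16 -0.42  5.83] [-0.085  0.362  0.099] 9.3 59.6
   turned 1.497
1.62 44.62 [ 542.3 -285.6  112.8] [-2.95 -0.7   6.33] [-0.029  0.451  0.097] 9.3 59.6
   turned 1.617
1.68 44.88 [ 542.3 -285.6  112.8] [-2.59 -0.13  5.17] [-0.08   0.475  0.054] 8.9 59.6
   turned 1.677
hold 45.27 [ 542.3 -285.6  112.8] [-2.75  0.23  5.62] [-0.014  0.46   0.101] 9.1 59.6
tray ((553.6, 142.0), (117.6, 85.2), 84.0, 347)
```

View pics/s3.png

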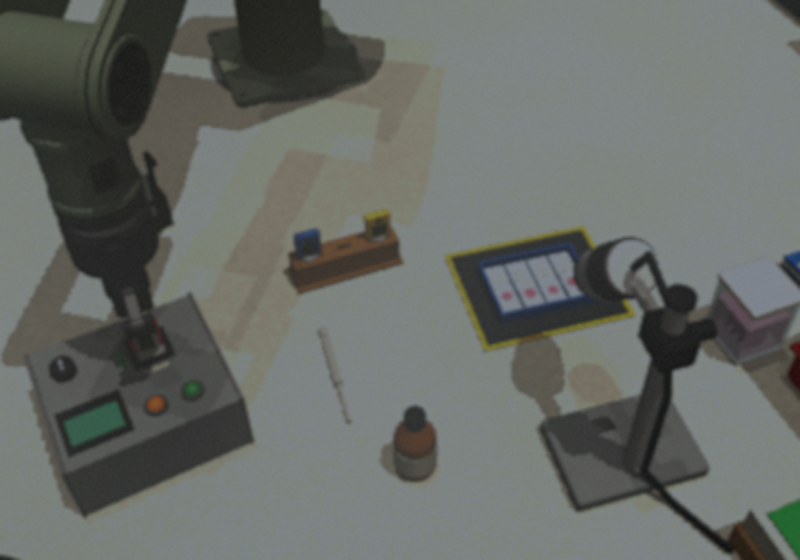

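The key is in the lock and turned about 1.68 rad against a steady torque of about 0.1 N m. The tray is still inside the outline, and the blue and yellow keys are still in their stand. I'll add a little more turn for margin, then hand in.

Run:
```python
from h import *
ctrl.move_l([542.6,-285.1,112.3],down(np.radians(96.7)-1.71),vel=20);ctrl.hold(.5);st("end")
print(ctrl.finish_job())
```

```text
end 46.12 [ 542.3 -285.6  112.8] [-2.43 -0.36  6.11] [-0.094  0.421  0.112] 9.1 59.6
the job is handed in; nothing more can be done
None
```

I handed the job in at about 46 s: the tray lies inside the yellow outline, and the red key is fully down in the lock, turned about 1.7 rad clockwise and still gripped; the hand-in gave no verdict, and I worked out the cylinder angle (about 1.55 rad or more) from the wrist angle rather than measuring it.

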